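Swap the lubricator for the filter on the bench air outlet

ROBOT

A 6-joint arm with a two-finger parallel gripper is mounted at the origin on the work surface. World frame = base frame: x ahead of the robot, y to its left, z up, the work surface at z = 0. Lengths are in m, angles in rad, forces in N, time in s.
With the tool pointing down it reaches from about 0.35 to 0.775 m from the base axis. Payload 7.3 kg.
Tool frame: the origin (TCP) lies on the centre line of the jaws, within the pads' length; the fingertips stand r.tip_reach ahead of it and the grasp point (between the pads) lies 3 mm ahead of it (r.tip_reach is the distance from the TCP to the fingertips, in m); z points along the fingers, y is the line along which they close (so a half turn about z gives the same grasp; the last joint's range is limited). The gripper opens to 92 mm and grips with 3 to 60 N. Pads are 19 mm wide; open, the fingers measure 130 mm over their backs; the gripper's body (75 mm by 190 mm) begins 47 mm behind the grasp point.
Start: joints at [1.172, 0.342, 1.524, -0, 1.275, -0.146], TCP at [0.131, 0.508, 0.222] pointing down, gripper open.
Joint ranges: [-2.53, 2.53], [-0.77, 2.02], [0.04, 2.7], [-1, 4.14], [0.28, 2.66], [-3.11, 3.11]. Speed limits (rad/s): [2.57, 2.57, 3.14, 3.14, 3.14, 3.14].

INTERFACE

Orientations are given as a unit quaternion [x, y, z, w].
In Python, from cell import r, camera, camera_params gives the robot as it stands. The module is installed in compiled form; this text tells all that it offers.
- The arm moves only by the tool drive_tool, never from a script. Its argument "series" is a list of rows, each a list of 7 numbers: the shift along the tool's x, y, z in cm, then the turn, a rotation vector about the tool's x, y, z in rad, then the opening, from -1 (shut) to 1 (fully open), so that 0 is half open. In form: [[dx, dy, dz, wx, wy, wz, claw], ...]. A call has 1 to 20 rows; each row shifts and turns the commanded pose from where the row before left it, along the tool's axes as they then stand; what a row does not reach is not made up. A row lasts 1/12 s, in which the tool goes at most 41.7 mm and 7.16 degrees, less where a joint would pass 70% of its speed; a pose out of reach is approached as far as the arm can. A call is refused whole if a number of a shift passes 4.17 or a number of a turn 0.125, either way. A call with a gripper value outside its range is refused whole. The fingers move at their own pace and stop on an object; "grip_force" is the grip in N (left out, the last holds). Time passes only in rows, so rows that do not move let the fingers close. It gives the time, the measured TCP pose, the force, the opening and the grip force at its end, in the units of the state.
- r.read_state(): the state, without advancing time (a new reading comes with each control period).
- camera(name): name is "scene" or "side" or "wrist"; returns the picture (420x560x3 uint8, red, green, blue); there is no depth.
- camera_params(name): a dict with "mtx" (3x3 intrinsics, pixels), "R" (3x3) and "t" (3): a world point X has camera coordinates R X + t. Camera axes: x right, y down, z forward; pixel columns grow to the right and rows downward; lengths in m; the calibration is good to about 2 mm. A picture is of the moment at which its call begins: read the wrist's pose just before it. camera_params takes no time and is no camera call; for the wrist camera it gives the pose at the moment of the call.
- r.hand_in(): hands the job in; it is judged then, once.
The state is a dict: "t": time; "qpos": joint angles; "joint_vel": joint speeds; "joint_efforts": joint torques, N m; "tcp_pos": TCP position; "orientation": TCP orientation; "ft_force": force on the tool from outside, world axes, zero at the start; "ft_torque": the same for the moment, N m; "opening": opening from 0.0 (shut) to 1.0 (fully open); "grasp_force": force on a finger pad.
Only numpy, scipy, OpenCV 4.12 (cv2) and the standard library are available. Lean on these libraries where they do the work, as an engineer would, in place of code of your own. Each camera call takes 0.05 s, during which the arm holds its last target. There are 200 camera calls.

TASK

Finish is about to be sprayed, so the bench air must be clean and oil-free: draw back the sleeve of the coupler on the air outlet to let the lubricator go, take it off and stand it gently upright in the empty middle compartment of the wooden tray. Then take the filter from the tray and push its plug fully home in the coupler, bowl hanging down, so that the sleeve springs forward and locks it. Do not drop or tip either unit, and leave the tins, flask and hammer as they are.

Things in the scene. Friction and masses are not known exactly. Their poses are not given: they have to be found in the camera images.
- outlet: Bench air outlet: steel foot plate, post and aluminium block carrying one horizontal quick coupler. Fixed, but placed anew each time. Origin on the bench straight below the centre of the coupler's mouth; x is level and runs into the coupler (the way a plug goes in and the way the sleeve is drawn back), z up. Foot plate x = 30 to 180 mm, 100 mm wide, 12 mm high.
- mouth (a point): Centre of the coupler's mouth, on its axis, 130 mm above the bench; axes as the outlet's. The bore is 18 mm wide with a flared mouth. A plug is home when its shoulder comes up to this point (locked, it has some 2 mm of play outward and droops a few degrees). Home takes 10 to 18 N, the last 17 mm being against the valve's spring.
- sleeve (a joint): Travel in m of the locking sleeve: 0 = forward (locked), growing as it is drawn back along the outlet's +x, stop at 0.011. Its spring gives 4 N at 0, 11 N at the stop. A locked plug is let go only with the sleeve some 0.007 back (draw it to the stop). While the socket is empty or a plug only part way in, the sleeve stays back by itself (0.006 to 0.008); a plug pushed home lets it snap to 0.
- sleeve_grip (a point): On the coupler's axis, mid-length of the sleeve's grip; moves with the sleeve (21 mm behind the mouth when forward). The sleeve is a 34 mm steel cylinder, 38 mm long, its rear 5 mm a 39 mm flange; grip it across, from above. Held back, it lets the sprung valve push the plug out by itself some 16 mm in about half a second; the unit then hangs loosely in the bore with 30 mm of nipple still in.
- lubricator: Air-line lubricator, 0.32 kg (varies by a fifth): aluminium block over a 47 mm round bowl in a steel shield with amber sight slots; on top a clear drip dome and a brass filler screw, highest point 133 mm above its foot. Origin: centre of the bowl's flat underside, z up, plug along +x. At the start locked in the coupler, x along the outlet's x, foot about 29 mm above the bench.
- lubricator_grip (a point): Centre of the lubricator's 50 x 50 x 40 mm block, on its plug's axis, 98 mm above the foot. The block's flat sides across (its y) are 50 mm apart and free. A brass hex outlet fitting juts from it along -x, to 45 mm from this point.
- lubricator_shoulder (a point): Centre of the shoulder of the lubricator's steel plug, on the plug's axis, 49 mm along +x from the block's centre. Behind it a 28 mm hex and neck to the block; ahead of it the nipple, 16 mm diameter, 47 mm long to its chamfered nose, with a groove for the coupler's locking balls.
- filter: Air-line filter, 0.32 kg (varies by a fifth): aluminium block over a 47 mm round clear bowl with a white element inside and a black foot; flat black cap, highest point 121 mm above its foot. Origin: centre of the flat underside, z up, plug along +x. At the start it stands upright in one of the two end compartments of the tray, plug within 0.35 rad of the tray's +x.
- filter_grip (a point): Centre of the filter's 50 x 50 x 40 mm block, on its plug's axis, 98 mm above the foot. The block's flat sides across (its y) are 50 mm apart and free. A brass hex outlet fitting juts from it along -x, to 45 mm from this point.
- filter_shoulder (a point): Centre of the shoulder of the filter's steel plug, on the plug's axis, 49 mm along +x from the block's centre. Behind it a 28 mm hex and neck to the block; ahead of it the nipple, 16 mm diameter, 47 mm long to its chamfered nose, with a groove for the coupler's locking balls.
- tray: Fixed wooden tray, 100 mm (x) by 326 mm (y), three equal compartments in a row along its y, centres 106 mm apart, each 84 by 98 mm inside; floor 8 mm and rims 32 mm above the bench. Origin: centre of its underside. The middle compartment is empty; the filter and the wax tin stand in the two end ones.
- tray_mid (a point): Centre of the floor of the tray's middle compartment, axes as the tray's.
- waxtin: Bystander: closed wax tin, 71 mm diameter, 64 mm tall, standing in an end compartment. Origin under its centre.
- flask: Bystander: tall white flask, 66 mm diameter, 190 mm tall, standing on the bench beyond the work. Origin under its centre.
- varnish: Bystander: varnish can, 68 mm diameter, 95 mm tall, standing on the bench near the robot. Origin under its centre.
- hammer: Bystander: hammer of 240 mm lying on the bench beyond the tray. Origin under its middle.
- block (a point): Top centre of the outlet's aluminium block (outlet x = 102 mm, 155 mm above the bench). The block is 64 mm along x, 56 mm across; a round gauge juts from its +y side to y = 54 mm; behind it are a valve with a flat lever (top 160 mm above the bench) and a pipe, to outlet x = 250 mm. Ahead of the block a brass hex (to outlet x = 56 mm), then the sleeve.

How it is judged:
By the outcome, as a careful person would: the job done as asked, in the order asked, and still so for the second after the job is handed in, with the robot touching nothing.
It also fails if it takes over 72 s, if anything falls off the work surface, if the arm or the gripper's body presses on something with over 40 N, if the wrist force passes 120 N, or if a joint passes its speed limit or range.

## Working session

There is one attempt and no reset: what is moved stays moved. The work goes in short steps, Python scripts to look and compute and a tool call to move; the robot and the scene stay as the last step left them, time stands still between calls to the robot, and variables do not carry over. Pictures are saved under pics/ and viewed, at most 10 in all, crops included, and the job is handed in when it is done.

Besides the shell and the picture viewer there is one more tool, called as a command line: name --pt "numbers of a row" for each row, then --argument value for the rest. drive_tool: Moves the arm, as the interface text tells. Its arguments: {"type":"object","properties":{"series":{"type":"array","items":{"type":"array","items":{"type":"number"}}},"grip_force":{"type":"number"}},"required":["series"]}

```bash
mkdir -p pics; ls; python3 - <<'E'
from cell import r,camera,camera_params
import cv2,numpy as np
s=r.read_state(); print(s, r.tip_reach)
for n in("scene","side"):
    p=camera_params(n); print(n,p)
    cv2.imwrite(f"pics/{n}0.png",camera(n)[:,:,::-1])
E
```

```text
pics
{'t': 0.0, 'qpos': array([ 1.17196926e+00,  3.42747541e-01,  1.52501756e+00, -2.05279536e-05,
        1.27541143e+00, -1.46001925e-01]), 'joint_vel': array([-1.42855797e-05,  1.91479634e-03,  7.99631479e-04, -2.18011446e-03,
        2.06722811e-03, -1.33088486e-03]), 'joint_efforts': array([ 1.33465786e-03, -4.31230474e+01, -2.44220960e+01,  7.18296412e-02,
        5.59654017e-02, -1.43762286e-04]), 'tcp_pos': array([0.1311444 , 0.50792251, 0.22133191]), 'orientation': array([ 1.26073148e-01,  9.92020632e-01, -7.65376533e-04, -2.03622113e-04]), 'ft_force': array([0.31337877, 0.93053849, 0.47264313]), 'ft_torque': array([-0.01143153, -0.03549098, -0.00549282]), 'grasp_force': 0.0, 'opening': 1.001365764602914} 0.022
scene {'mtx': array([[529.72089096,   0.        , 274.23113004],
       [  0.        , 529.72089096, 207.67368349],
       [  0.        ,   0.        ,   1.        ]]), 'R': array([[-0.87132309,  0.49068049,  0.00536056],
       [ 0.35453271,  0.63703704, -0.68446356],
       [-0.33926779, -0.59448841, -0.72902736]]), 't': array([ 0.49098643, -0.14439308,  1.57553923])}
side {'mtx': array([[488.06320197,   0.        , 265.43565136],
       [  0.        , 488.06320197, 212.73190155],
       [  0.        ,   0.        ,   1.        ]]), 'R': array([[ 0.98282015, -0.18455325, -0.00215711],
       [-0.11323375, -0.59370339, -0.7966771 ],
       [ 0.14574867,  0.78323456, -0.60440131]]), 't': array([-0.56559736,  0.17580154,  1.17475779])}
```

View pics/scene0.png

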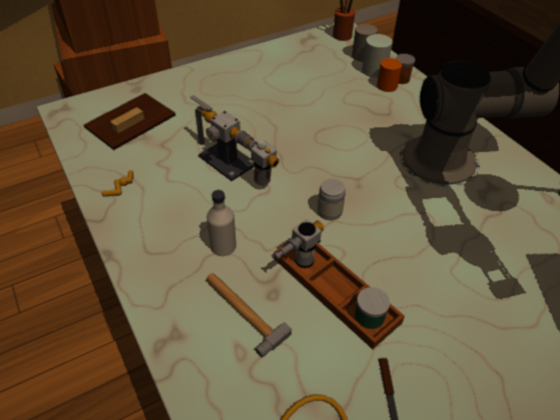

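View pics/side0.png

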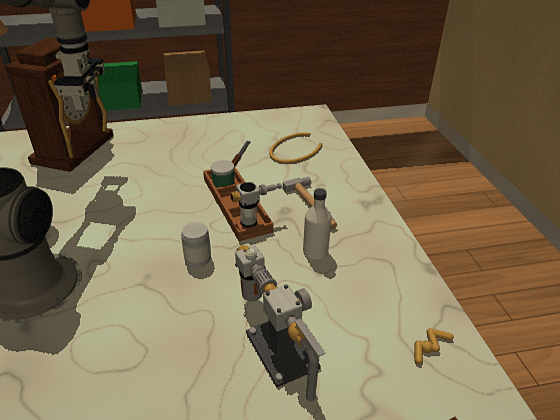

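The scene view shows the outlet at about (225,130) with the lubricator at (263,165). The tray runs from (280,245) to (400,320), with the filter at (305,240) and the wax tin at (372,305). The side view agrees. I'll enlarge both for pixel picks.

```bash
cat > h.py <<'E'
import cv2,numpy as np
from cell import r,camera,camera_params
def ray(p,uv):
    d=np.linalg.inv(p['mtx'])@np.array([uv[0],uv[1],1.]); return -p['R'].T@p['t'],p['R'].T@d
def onz(p,uv,z):
    c,d=ray(p,uv); return c+d*(z-c[2])/d[2]
def two(p1,a,p2,b):
    c1,d1=ray(p1,a);c2,d2=ray(p2,b)
    k=np.linalg.lstsq(np.c_[d1,-d2],c2-c1,rcond=None)[0]
    x,y=c1+d1*k[0],c2+d2*k[1]; return (x+y)/2,np.linalg.norm(x-y)
def proj(p,X):
    q=p['mtx']@(p['R']@np.asarray(X)+p['t']); return q[:2]/q[2]
def tile(im,x0,y0,w,h,f,g=20,gam=.6):
    t=cv2.resize(im[y0:y0+h,x0:x0+w],None,fx=f,fy=f,interpolation=cv2.INTER_CUBIC)
    t=(255*(t/255.)**gam).astype(np.uint8)
    for u in range(-(-x0//g)*g,x0+w,g):
        cv2.line(t,(int((u-x0)*f),0),(int((u-x0)*f),6),(0,0,255),1); cv2.putText(t,str(u),(int((u-x0)*f)+2,14),0,.35,(0,0,255),1)
    for v in range(-(-y0//g)*g,y0+h,g):
        cv2.line(t,(0,int((v-y0)*f)),(6,int((v-y0)*f)),(0,0,255),1); cv2.putText(t,str(v),(8,int((v-y0)*f)+4),0,.35,(0,0,255),1)
    return t
E
python3 - <<'E'
from h import *
a=cv2.imread("pics/scene0.png");b=cv2.imread("pics/side0.png")
cv2.imwrite("pics/t0.png",np.vstack([np.hstack([tile(a,185,90,100,75+25,4)[:300],tile(a,255,215,160,130,2.5)[:300]]),np.hstack([tile(b,230,235,100,75,4),tile(b,195,155,100,75+25,4)[:300]])]))
E
```

```text
(no output)
```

View pics/t0.png

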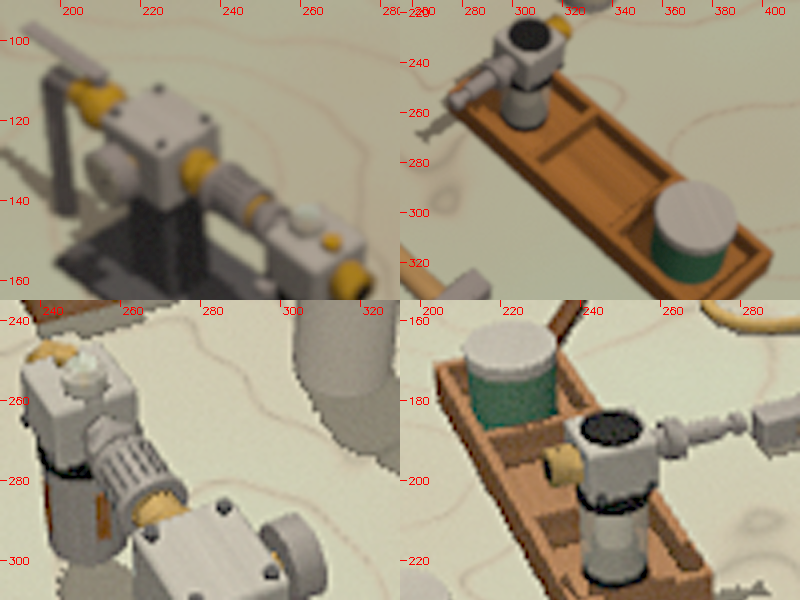

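Enlarged picks: outlet block top centre at scene (225,119) and side (283,298.5); filter cap at scene (307,229) and side (247.5,187); nipple tip at scene (277,256) and side (279.5,186). The tray corners also show.

```bash
python3 - <<'E'
from h import *
A=camera_params("scene");B=camera_params("side")
P=lambda n,a,b,z:print(n,*(np.round(onz(c,q,z),3)[:2] for c,q in((A,a),(B,b)) if q),*( np.round(two(A,a,B,b)[0],3) if a and b else []))
P("block",(225,119.2),(282.8,298.5),.155)
P("cap",(307,229),(247.5,187),.129)
P("tip",(277,255.8),(279.5,185.7),.106)
P("dome",(261.7,143.7),(251,250),.155)
P("lubhexend",(272.5,158.7),(241,248),.130)
P("trayR",(403,315),(204.2,171.2),.032)
P("trayBot",(371,331.8),None,.032)
P("trayL",(275,255),(273,223.7),.032)
E
```

```text
block [ 0.553 -0.295] [ 0.554 -0.293] 0.554 -0.294 0.156
cap [0.554 0.134] [0.553 0.131] 0.553 0.133 0.128
tip [0.643 0.152] [0.644 0.155] 0.643 0.153 0.107
dome [ 0.515 -0.155] [ 0.517 -0.145] 0.517 -0.15 0.16
lubhexend [ 0.505 -0.115] [ 0.501 -0.106] 0.503 -0.111 0.133
trayR [0.452 0.382] [0.453 0.385] 0.453 0.383 0.034
trayBot [0.539 0.381]
trayL [0.617 0.098] [0.613 0.087] 0.614 0.094 0.026
```

Both views agree to a few mm. The outlet's x runs at about -74°, and the mouth is near (0.526,-0.196). The tray yaw is about 12° with its middle near (0.533,0.238). I'll set out for the sleeve.

drive_tool --pt "-3.7 -1.7 -0.6 0 0 0 1" --pt "-3.7 -1.7 -0.6 0 0 0 1" --pt "-3.7 -1.7 -0.6 0 0 0 1" --pt "-3.7 -1.7 -0.6 0 0 0 1" --pt "-3.7 -1.7 -0.6 0 0 0 1" --pt "-3.7 -1.7 -0.6 0 0 0 1" --pt "-3.7 -1.7 -0.6 0 0 0 1" --pt "-3.7 -1.7 -0.6 0 0 0 1" --pt "-3.7 -1.7 -0.6 0 0 0 1" --pt "-3.7 -1.7 -0.6 0 0 0 1" --pt "-1.4 -3.6 0 0 0 0 1" --pt "-1.4 -3.6 0 0 0 0 1" --pt "-1.4 -3.6 0 0 0 0 1" --pt "-1.4 -3.6 0 0 0 0 1" --pt "-1.4 -3.6 0 0 0 0 1" --pt "-1.4 -3.6 0 0 0 0 1" --pt "-1.4 -3.6 0 0 0 0 1" --pt "-1.4 -3.6 0 0 0 0 1" --pt "-1.4 -3.6 0 0 0 0 1" --pt "-1.4 -3.6 0 0 0 0 1"

```text
t: 1.77
tcp_pos: [0.4922, -0.1342, 0.2818]
orientation: [0.126, 0.992, 0.0, -0.0]
ft_force: [0.8, 0.0, 0.3]
opening: 1.001
grasp_force: 0.0
```

drive_tool --pt "0 0 0 0 0 0.116 1" --pt "0 0 0 0 0 0.116 1" --pt "0 0 0 0 0 0.116 1" --pt "0 0 0 0 0 0.116 1" --pt "0 0 0 0 0 0.116 1" --pt "0 0 0 0 0 0.116 1" --pt "0 0 0 0 0 0.116 1" --pt "0 0 0 0 0 0.116 1" --pt "0 0 0 0 0 0.116 1" --pt "0 0 0 0 0 0 1"

```text
t: 2.6
tcp_pos: [0.4924, -0.1323, 0.2816]
orientation: [0.606, 0.796, -0.0, -0.0]
ft_force: [0.1, 0.1, 0.3]
opening: 1.0
grasp_force: 0.0
```

```bash
cat >> h.py <<'E'
from scipy.spatial.transform import Rotation as Ro
def st():
    s=r.read_state(); R=Ro.from_quat(s['orientation']).as_matrix()
    print('t',round(s['t'],2),'tcp',s['tcp_pos'].round(4),'yaw_y',np.degrees(np.arctan2(R[1,1],R[0,1])).round(2),'z',R[:,2].round(4),'F',s['ft_force'].round(1),'op',round(s['opening'],3),'gf',round(s['grasp_force'],1)); return s,R
def delta(tgt,yaw=None):
    s,R=st(); print('tool cm',(100*R.T@(np.array(tgt)-s['tcp_pos'])).round(2))
    if yaw is not None:
        print('wz',round(-(np.radians(yaw)-np.arctan2(R[1,1],R[0,1])),3))
def dist_along(): pass
E
python3 - <<'E'
from h import *
st(); p=camera_params("wrist"); print((-p['R'].T@p['t']).round(3),p['R'].round(3),p['mtx'][0,0])
a=camera("wrist")[:,:,::-1]; cv2.imwrite("pics/w0.png",a); np.save("w0.npy",p)
cv2.imwrite("pics/w0t.png",tile(a,0,0,560,420,1.4,40))
for n,X in dict(mouth=(.526,-.196,.13),block=(.5535,-.294,.155),lub=(.512,-.147,.147)).items(): print(n,proj(p,X).round(0))
E
```

```text
t 2.6 tcp [ 0.4924 -0.1323  0.2816] yaw_y 15.46 z [-8.e-04  5.e-04 -1.e+00] F [0.1 0.1 0.3] op 1.0 gf 0.0
[ 0.472 -0.059  0.442] [[ 0.964  0.266 -0.   ]
 [ 0.255 -0.926  0.279]
 [ 0.074 -0.269 -0.96 ]] 367.69309162161045
mouth [294. 272.]
block [294. 382.]
lub [295. 225.]
```

View pics/w0t.png

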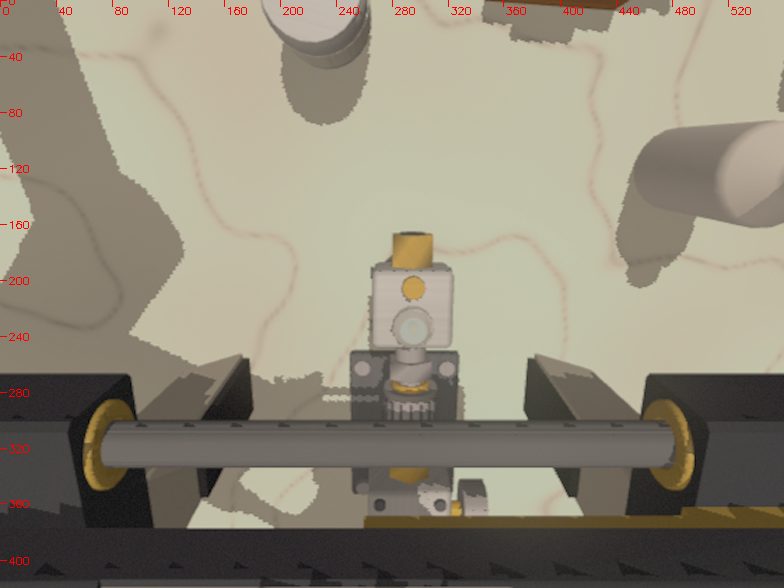

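The wrist view shows the coupler axis along column ~294.5, square with the image, so the yaw is right. The lubricator block top spans columns 267–323 and rows 189–248. I'll back-project that to refine.

```bash
python3 - <<'E'
from h import *
p=np.load("w0.npy",allow_pickle=True).item()
c=(onz(p,(294.5,189.5),.147)+onz(p,(294.5,248),.147))/2; print("lub c",c.round(4), np.linalg.norm(onz(p,(294.5,189.5),.147)-onz(p,(294.5,248),.147)))
b=onz(p,(293,360),.155); print("front bolts row",b.round(4))
a=np.radians(15.5-90); u=np.array([np.cos(a),np.sin(a)]); n=np.array([-u[1],u[0]])
for X in (c[:2],b[:2],np.array([.5535,-.294])): print("along",(X@u).round(4),"across",(X@n).round(4))
E
```

```text
lub c [ 0.5106 -0.1424  0.147 ] 0.05140229737338357
front bolts row [ 0.5459 -0.2705  0.155 ]
along 0.2737 across 0.454
along 0.4065 across 0.4538
along 0.4312 across 0.4548
```

```bash
python3 - <<'E'
from h import *
delta((.530,-.2123,.133))
E
```

```text
t 2.65 tcp [ 0.4924 -0.1323  0.2817] yaw_y 15.82 z [-7.e-04  4.e-04 -1.e+00] F [ 0.6 -0.8 -0.2] op 1.001 gf 0.0
tool cm [-8.73  1.45 14.86]
```

drive_tool --pt "-2.9 0.5 0 0 0 0 1" --pt "-2.9 0.5 0 0 0 0 0.5" --pt "-2.9 0.45 0 0 0 0 0.5" --pt "0 0 3 0 0 0 0.5" --pt "0 0 3 0 0 0 0.5" --pt "0 0 3 0 0 0 0.5" --pt "0 0 3 0 0 0 0.5" --pt "0 0 2 0 0 0 0.5" --pt "0 0 0.9 0 0 0 0.5" --pt "0 0 0 0 0 0 0.5" --pt "0 0 0 0 0 0 -1" --pt "0 0 0 0 0 0 -1" --pt "0 0 0 0 0 0 -1" --pt "0 0 0 0 0 0 -1" --pt "0 0 0 0 0 0 -1" --pt "0 0 0 0 0 0 -1" --pt "0 0 0 0 0 0 -1" --pt "0 0 0 0 0 0 -1" --grip_force 45

```text
t: 4.15
tcp_pos: [0.5296, -0.2124, 0.1333]
orientation: [0.604, 0.797, -0.0, -0.0]
ft_force: [-3.3, -0.6, 3.8]
opening: 0.309
grasp_force: 43.4
```

The opening of 0.309 (28 mm) is less than the 34 mm sleeve, so I'll look.

```bash
python3 - <<'E'
from h import *
st()
a=camera("side")[:,:,::-1];b=camera("scene")[:,:,::-1];w=camera("wrist")[:,:,::-1]
cv2.imwrite("pics/g0.png",np.vstack([np.hstack([tile(a,220,200,133,100,3),tile(b,180,80,133,100,3)]),tile(w,100,180,399,150,2)]))
B=camera_params("side");A=camera_params("scene")
for X in((.530,-.2123,.13),(.5243,-.1917,.13)):print(proj(B,X),proj(A,X))
E
```

```text
t 4.15 tcp [ 0.5296 -0.2124  0.1333] yaw_y 15.71 z [-8.e-04 -3.e-04 -1.e+00] F [-3.3 -0.6  3.8] op 0.309 gf 43.4
[262.62379719 279.73373658] [246.65710404 140.59800942]
[258.17700098 273.20090543] [252.09236032 144.26056916]
```

View pics/g0.png

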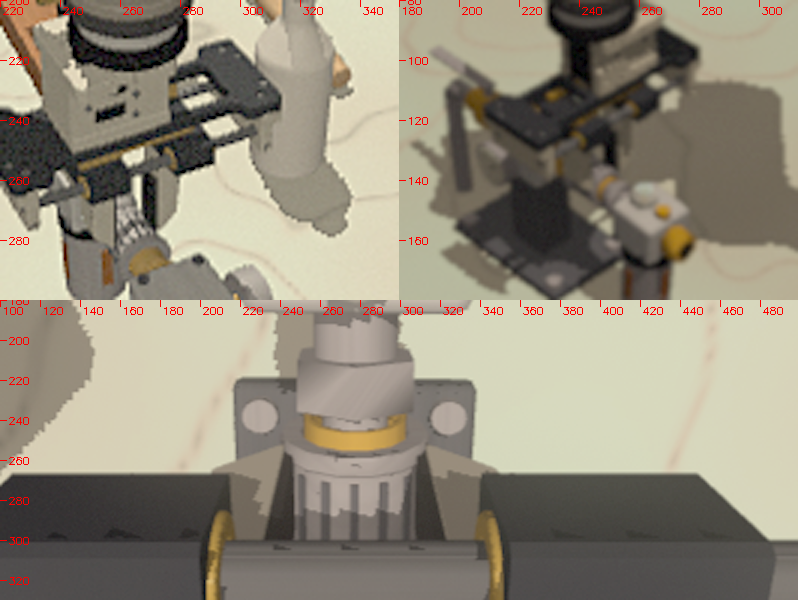

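The jaws hold the sleeve's ribbed part with its front ring just ahead, so the grip is good. I'll draw it back and hold.

drive_tool --pt "-0.3 0 0 0 0 0 -1" --pt "-0.3 0 0 0 0 0 -1" --pt "-0.3 0 0 0 0 0 -1" --pt "-0.25 0 0 0 0 0 -1" --pt "0 0 0 0 0 0 -1" --pt "0 0 0 0 0 0 -1" --pt "0 0 0 0 0 0 -1" --pt "0 0 0 0 0 0 -1" --pt "0 0 0 0 0 0 -1" --pt "0 0 0 0 0 0 -1" --pt "0 0 0 0 0 0 -1" --pt "0 0 0 0 0 0 -1"

```text
t: 5.3
tcp_pos: [0.5319, -0.2209, 0.1332]
orientation: [0.604, 0.797, 0.001, -0.002]
ft_force: [-7.4, 7.5, 8.8]
opening: 0.307
grasp_force: 44.1
```

```bash
python3 - <<'E'
from h import *
st()
p=camera_params("wrist");w=camera("wrist")[:,:,::-1]
cv2.imwrite("pics/g1.png",tile(w,160,100,240,200,3))
E
```

```text
t 5.3 tcp [ 0.5319 -0.2209  0.1332] yaw_y 15.72 z [-0.0029  0.0042 -1.    ] F [-7.4  7.5  8.8] op 0.307 gf 44.1
```

View pics/g1.png

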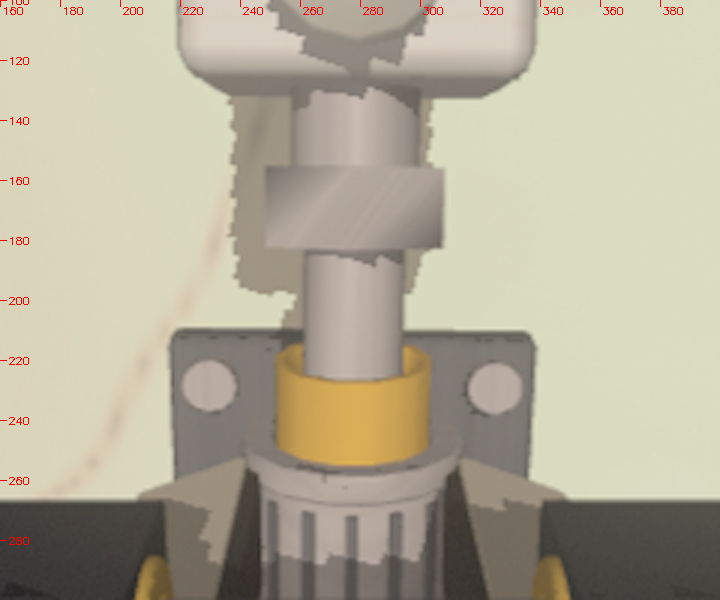

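The nipple is pushed out (rows 183–225) and the coupler's brass sleeve is exposed, so the lubricator is free. I'll compute where its block hangs.

```bash
python3 - <<'E'
from h import *
p=camera_params("wrist"); s,R=st()
a=np.radians(15.6-90); u=np.array([np.cos(a),np.sin(a)]); n=np.array([-u[1],u[0]])
f=lambda uv,z:(onz(p,uv,z)[:2]@u).round(4)
print("shoulder top edge(z .142)",f((277,183),.142),"(z .128)",f((277,183),.128),"block front top edge",f((277,125),.145),"mouth bottom",f((277,225),.139), "tcp",(s['tcp_pos'][:2]@u).round(4),(s['tcp_pos'][:2]@n).round(4))
print("col across",[(onz(p,(c,120),.145)[:2]@n).round(4) for c in (219,338)])
E
```

```text
t 5.35 tcp [ 0.5319 -0.2209  0.1332] yaw_y 15.72 z [-0.0029  0.0043 -1.    ] F [-7.1  8.  10.4] op 0.308 gf 44.1
shoulder top edge(z .142) 0.3105 (z .128) 0.3133 block front top edge 0.2866 mouth bottom 0.33 tcp 0.3558 0.4529
col across [np.float64(0.4302), np.float64(0.4771)]
```

drive_tool --pt "0 0 0 0 0 0 1" --pt "0 0 0 0 0 0 1" --pt "0 0 0 0 0 0 1" --pt "0 0 0 0 0 0 1" --pt "0 0 0 0 0 0 1" --pt "0 0 0 0 0 0 1" --pt "0 0 0 0 0 0 1"

```text
t: 5.93
tcp_pos: [0.5332, -0.2234, 0.1329]
orientation: [0.604, 0.797, 0.0, -0.0]
ft_force: [-0.5, 0.4, 0.3]
opening: 0.763
grasp_force: 0.0
```

```bash
python3 - <<'E'
from h import *
st()
E
```

```text
t 5.93 tcp [ 0.5332 -0.2234  0.1329] yaw_y 15.69 z [ 1.e-04  1.e-04 -1.e+00] F [-0.5  0.4  0.3] op 0.763 gf 0.0
```

drive_tool --pt "0 0 -1 0 0 0 1" --pt "0.5 0 -0.5 0 0 0 1" --pt "2 0 0 0 0 0 1" --pt "2.25 0 0 0 0 0 1" --pt "2.5 0 0 0 0 0 1" --pt "2.5 0 0 0 0 0 1" --pt "0 0 1 0 0 0 1" --pt "0 0 0.9 0 0 0 1" --pt "0 0 0 0 0 0 1" --pt "0 0 0 0 0 0 -1" --pt "0 0 0 0 0 0 -1" --pt "0 0 0 0 0 0 -1" --pt "0 0 0 0 0 0 -1" --pt "0 0 0 0 0 0 -1" --pt "0 0 0 0 0 0 -1" --pt "0 0 0 0 0 0 -1" --pt "0 0 0 0 0 0 -1" --grip_force 35

```text
t: 7.35
tcp_pos: [0.5068, -0.1295, 0.1291]
orientation: [0.604, 0.797, 0.0, 0.0]
ft_force: [0.0, -0.4, 0.7]
opening: 0.536
grasp_force: 35.0
```

```bash
python3 - <<'E'
from h import *
st()
a=camera("side")[:,:,::-1];b=camera("scene")[:,:,::-1]
cv2.imwrite("pics/l0.png",np.hstack([tile(a,210,210,100,120,4),tile(b,210,100,100,120,4)]))
E
```

```text
t 7.35 tcp [ 0.5068 -0.1295  0.1291] yaw_y 15.7 z [ 3.e-04 -1.e-04 -1.e+00] F [ 0.  -0.4  0.7] op 0.536 gf 35.0
```

View pics/l0.png

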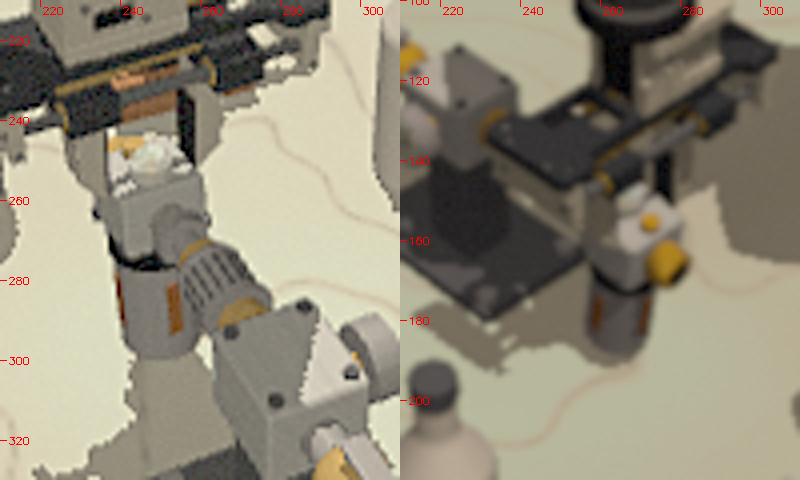

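The lubricator is held across its block, at side (248,270). I'll pull it out along the axis.

drive_tool --pt "0.4 0 0 0 0 0 -1" --pt "0.6 0 0 0 0 0 -1" --pt "0.7 0 0 0 0 0 -1" --pt "0.7 0 0 0 0 0 -1" --pt "0.8 0 0 0 0 0 -1" --pt "0.8 0 0 0 0 0 -1" --pt "0.8 0 0 0 0 0 -1" --pt "0.4 0 0 0 0 0 -1"

```text
t: 8.12
tcp_pos: [0.4921, -0.0779, 0.129]
orientation: [0.604, 0.797, 0.0, -0.0]
ft_force: [0.5, -1.0, -3.8]
opening: 0.533
grasp_force: 35.0
```

```bash
python3 - <<'E'
from h import *
st(); p=camera_params("wrist")
w=camera("wrist")[:,:,::-1]
a=camera("side")[:,:,::-1];b=camera("scene")[:,:,::-1]
cv2.imwrite("pics/l1.png",np.vstack([np.hstack([tile(a,210,190,133,120,3),tile(b,210,100,133,120,3)]),tile(w,130,160,300,120,2.66)[:240]]))
E
```

```text
t 8.12 tcp [ 0.4921 -0.0779  0.129 ] yaw_y 15.75 z [-5.e-04  6.e-04 -1.e+00] F [ 0.5 -1.  -3.8] op 0.533 gf 35.0
```

View pics/l1.png

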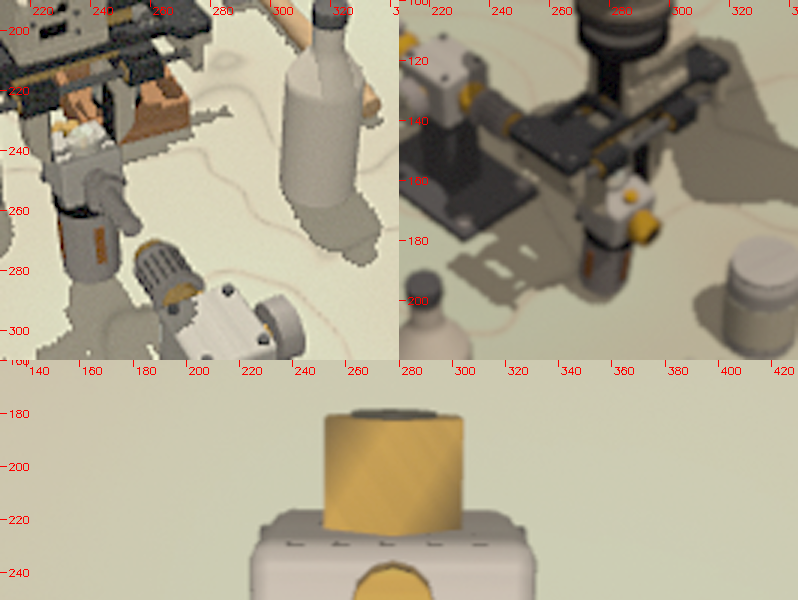

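The lubricator is free of the coupler, with the nipple clear at side (252,262). I'll lift it, level out the droop and turn it to the tray's direction.

drive_tool --pt "0 0 -2 0 0.03 0 -1" --pt "0 0 -3 0 0.035 0 -1" --pt "0 0 -3 0 0 -0.116 -1" --pt "0 0 -3 0 0 -0.116 -1" --pt "0 0 -2 0 0 -0.116 -1" --pt "0 0 0 0 0 -0.116 -1" --pt "0 0 0 0 0 -0.116 -1" --pt "0 0 0 0 0 -0.116 -1" --pt "0 0 0 0 0 -0.116 -1" --pt "0 0 0 0 0 -0.116 -1" --pt "0 0 0 0 0 -0.116 -1" --pt "0 0 0 0 0 -0.116 -1" --pt "0 0 0 0 0 -0.116 -1" --pt "0 0 0 0 0 -0.116 -1" --pt "0 0 0 0 0 -0.116 -1" --pt "0 0 0 0 0 0 -1"

```text
t: 9.6
tcp_pos: [0.4944, -0.0857, 0.2588]
orientation: [-0.107, 0.994, 0.032, -0.005]
ft_force: [-0.5, -0.4, -3.5]
opening: 0.533
grasp_force: 35.0
```

```bash
python3 - <<'E'
from h import *
delta((.5335,.238,.26),102)
b=camera("scene")[:,:,::-1];a=camera("side")[:,:,::-1]
cv2.imwrite("pics/l2.png",np.hstack([tile(a,190,130,133,170,3),tile(b,220,50,133,170,3)]))
E
```

```text
t 9.6 tcp [ 0.4944 -0.0857  0.2588] yaw_y 102.3 z [-0.0175  0.0623 -0.9979] F [-0.5 -0.4 -3.5] op 0.533 gf 35.0
tool cm [-10.72  30.74   1.82]
wz 0.005
```

View pics/l2.png

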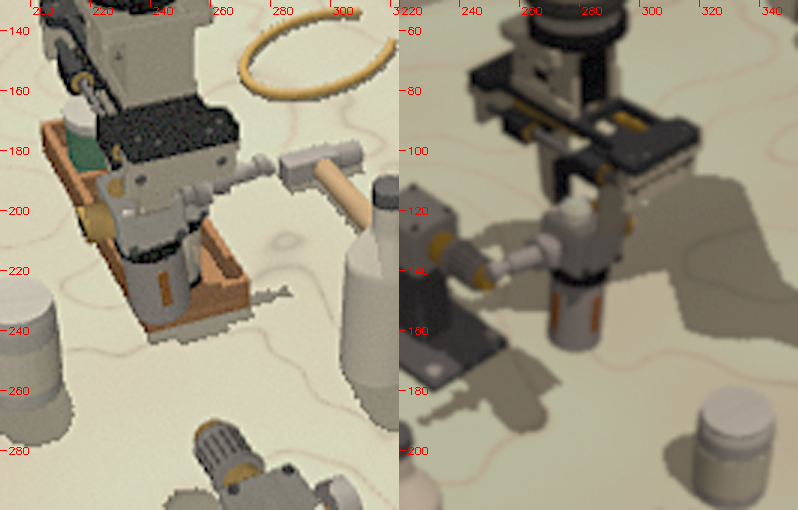

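```bash
python3 - <<'E'
from h import *
s,R=st(); T=s['tcp_pos']
A=camera_params("scene");B=camera_params("side")
def slope(p,ax):
    a=proj(p,T-.04*ax);b=proj(p,T-.09*ax);d=b-a;return (d[0]/d[1]).round(3)
ze=np.array([0,0,1.])
print("vertical",slope(A,ze),slope(B,ze),"tool axis",slope(A,-R[:,2]),slope(B,-R[:,2]))
for d in (0,.03,.065,.1):
    # unit up axis in tool frame: tilt by droop
    v=R@Ro.from_rotvec([0,-d,0]).as_matrix()@[0,0,-1]; print(d,slope(A,v),slope(B,v),np.degrees(np.arccos(v[2])).round(1))
y=np.arctan2(R[1,1],R[0,1]); Rl=np.c_[[np.cos(y+np.pi/2),np.sin(y+np.pi/2),0],[np.cos(y),np.sin(y),0],[0,0,-1]]
print("rotvec to level",Ro.from_matrix(R.T@Rl).as_rotvec().round(3))
E
```

```text
t 9.7 tcp [ 0.4944 -0.0856  0.2588] yaw_y 101.86 z [-0.0175  0.0624 -0.9979] F [ 0.6  0.6 -3.8] op 0.534 gf 35.0
vertical -0.021 0.049 tool axis 0.036 0.018
0 0.036 0.018 3.7
0.03 0.009 0.055 4.0
0.065 -0.022 0.099 5.1
0.1 -0.052 0.143 6.6
rotvec to level [ 0.065 -0.004  0.   ]
```

Turning after levelling left the tool tilted. The slopes of the bowl's edges suggest a droop of about 0.08 rad, so I'll correct for that and carry the unit over the tray.

drive_tool --pt "0 0 0 0.065 0 0 -1" --pt "0 0 0 0 0.08 0 -1" --pt "-1.3 3.86 0 0 0 0 -1" --pt "-1.3 3.86 0 0 0 0 -1" --pt "-1.3 3.86 0 0 0 0 -1" --pt "-1.3 3.86 0 0 0 0 -1" --pt "-1.3 3.86 0 0 0 0 -1" --pt "-1.3 3.86 0 0 0 0 -1" --pt "-1.3 3.86 0 0 0 0 -1" --pt "-1.3 3.86 0 0 0 0 -1" --pt "0 0 0 0 0 0 -1" --pt "0 0 0 0 0 0 -1"

```text
t: 10.7
tcp_pos: [0.5305, 0.2406, 0.2492]
orientation: [-0.106, 0.993, -0.005, -0.042]
ft_force: [0.2, 0.4, -3.1]
opening: 0.535
grasp_force: 35.0
```

```bash
python3 - <<'E'
from h import *
delta((.5335,.238,.15),102); p=camera_params("wrist"); np.save("w1.npy",p)
b=camera("scene")[:,:,::-1];a=camera("side")[:,:,::-1];w=camera("wrist")[:,:,::-1]
cv2.imwrite("pics/l3.png",np.hstack([np.vstack([tile(a,170,90,150,150,2),tile(b,250,130,150,150,2)]),tile(w,0,0,560,420,.86,40)[:300].repeat(1,0) if 0 else cv2.copyMakeBorder(tile(w,0,0,560,420,.89,40),0,600-373,0,0,cv2.BORDER_CONSTANT)]))
E
```

```text
t 10.7 tcp [0.5305 0.2406 0.2492] yaw_y 102.15 z [-0.0828 -0.0182 -0.9964] F [ 0.2  0.4 -3.1] op 0.535 gf 35.0
tool cm [-1.07 -0.32  9.87]
wz 0.003Traceback (most recent call last):
  File "<stdin>", line 4, in <module>
    return _nx.concatenate(arrs, 1, dtype=dtype, casting=casting)
           ~~~~~~~~~~~~~~~^^^^^^^^^^^^^^^^^^^^^^^^^^^^^^^^^^^^^^^
ValueError: all the input array dimensions except for the concatenation axis must match exactly, but along dimension 0, the array at index 0 has size 600 and the array at index 1 has size 601
```

(The picture wasn't made; I'll go on by numbers.) I'll lower it to just above the tray floor.

drive_tool --pt "-0.27 -0.06 2.6 0 0 0 -1" --pt "-0.27 -0.06 2.6 0 0 0 -1" --pt "-0.27 -0.06 2.6 0 0 0 -1" --pt "-0.27 -0.07 2.6 0 0 0 -1" --pt "-0.15 -0.07 1.5 0 0 0 -1" --pt "-0.1 0 1.1 0 0 0 -1" --pt "0 0 0 0 0 0 -1" --pt "0 0 0 0 0 0 -1" --grip_force 20

```text
t: 11.52
tcp_pos: [0.5344, 0.235, 0.12]
orientation: [-0.104, 0.994, -0.004, -0.041]
ft_force: [0.3, 0.4, -3.3]
opening: 0.539
grasp_force: 20.0
```

```bash
python3 - <<'E'
from h import *
delta((.5335,.238,.108),102)
b=camera("scene")[:,:,::-1];a=camera("side")[:,:,::-1]
cv2.imwrite("pics/l3.png",np.hstack([tile(a,185,130,100,150,4),tile(b,270,160,100,150,4)]))
E
```

```text
t 11.52 tcp [0.5344 0.235  0.12  ] yaw_y 102.0 z [-0.0815 -0.0174 -0.9965] F [ 0.3  0.4 -3.3] op 0.539 gf 20.0
tool cm [-0.08  0.31  1.2 ]
wz 0.0
```

View pics/l3.png

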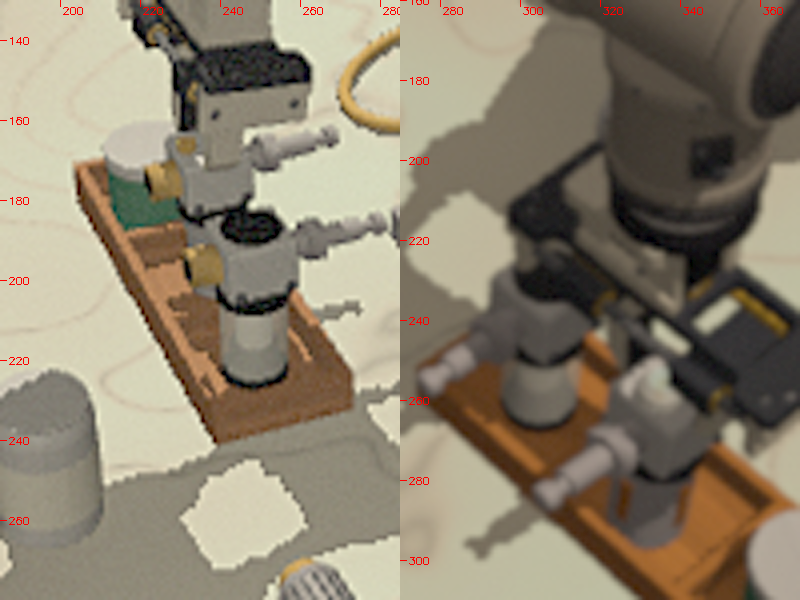

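The lubricator stands over the middle compartment (side (238,190), scene (332,285)), level and parallel to the filter. I'll lower it slowly to touch.

drive_tool --pt "0 0.3 0.2 0 0 0 -1" --pt "0 0 0.2 0 0 0 -1" --pt "0 0 0.2 0 0 0 -1" --pt "0 0 0.2 0 0 0 -1" --pt "0 0 0 0 0 0 -1" --grip_force 12

```text
t: 12.03
tcp_pos: [0.5359, 0.2398, 0.1155]
orientation: [-0.105, 0.994, -0.003, -0.037]
ft_force: [2.8, 0.7, 13.8]
opening: 0.54
grasp_force: 12.0
```

drive_tool --pt "0 0 0.1 0 0 0 -1" --pt "0 0 0.1 0 0 0 -1" --pt "0 0 0 0 0 0 -1"

```text
t: 12.28
tcp_pos: [0.5362, 0.2398, 0.1141]
orientation: [-0.105, 0.994, -0.003, -0.036]
ft_force: [1.8, 0.0, 15.6]
opening: 0.547
grasp_force: 12.0
```

It's on the floor. I'll ease the grip so it settles, then open.

drive_tool --pt "0 0 0 0 0 0 -1" --pt "0 0 -0.1 0 0 0 -1" --pt "0 0 0 0 0 0 -1" --grip_force 4

```text
t: 12.53
tcp_pos: [0.5338, 0.2392, 0.1123]
orientation: [-0.105, 0.994, -0.004, -0.04]
ft_force: [1.9, 1.0, 5.0]
opening: 0.544
grasp_force: 4.0
```

drive_tool --pt "0 0 0 0 0 0 0.15" --pt "0 0 0 0 0 0 0.2" --pt "0 0 0 0 0 0 0.3" --pt "0 0 0 0 0 0 0.4" --pt "0 0 0 0 0 0 0.5" --pt "0 0 0 0 0 0 0.5"

```text
t: 13.03
tcp_pos: [0.5323, 0.2385, 0.1102]
orientation: [-0.105, 0.994, -0.005, -0.042]
ft_force: [0.6, -0.3, -0.4]
opening: 0.745
grasp_force: 0.0
```

```bash
python3 - <<'E'
from h import *
delta((.5335,.238,.20),102)
E
```

```text
t 13.03 tcp [0.5323 0.2385 0.1102] yaw_y 102.11 z [-0.0827 -0.0178 -0.9964] F [ 0.6 -0.3 -0.4] op 0.745 gf 0.0
tool cm [ 0.65 -0.08 -8.96]
wz 0.002
```

drive_tool --pt "0.25 0 -3 0 0 0 0.5" --pt "0.25 0 -3.1 0 0 0 1" --pt "0.25 0 -3.1 0 0 0 1" --pt "0.25 0 -3.1 0 0 0 1" --pt "0.25 0 -3.1 0 0 0 1" --pt "0 0 0 0 -0.083 0 1" --pt "0 -3.6 0 0 0 0 1" --pt "0 -3.6 0 0 0 0 1" --pt "0 -3.6 0 0 0 0 1" --pt "0 0 0 0 0 0 1" --pt "0 0 0 0 0 0 1"

```text
t: 13.95
tcp_pos: [0.5558, 0.1314, 0.2649]
orientation: [-0.104, 0.995, -0.0, -0.001]
ft_force: [0.2, 0.3, -0.6]
opening: 1.001
grasp_force: 0.0
```

```bash
python3 - <<'E'
from h import *
delta((.5535,.1325,.109)); p=camera_params("wrist"); w=camera("wrist")[:,:,::-1]; np.save("w2.npy",p); cv2.imwrite("pics/w2.png",w)
for n,X in dict(cap=(.5535,.1325,.129),tip=(.6435,.153,.106),lubtop=(.5335,.238,.126)).items(): print(n,proj(p,X).round(0))
g=cv2.cvtColor(w,cv2.COLOR_BGR2GRAY); hsv=cv2.cvtColor(w,cv2.COLOR_BGR2HSV)
for nm,m in (("dark",(g<45)),("brass",(hsv[...,0]>14)&(hsv[...,0]<28)&(hsv[...,1]>130))):
    k,l,s,c=cv2.connectedComponentsWithStats(m.astype(np.uint8))
    for i in range(1,k):
        if s[i,4]>150: print(nm,s[i],c[i].round(1))
E
```

```text
t 13.95 tcp [0.5558 0.1314 0.2649] yaw_y 101.92 z [-1.3e-03 -2.0e-04 -1.0e+00] F [ 0.2  0.3 -0.6] op 1.001 gf 0.0
tool cm [ 0.19  0.15 15.59]
cap [278. 198.]
tip [279. 286.]
lubtop [406. 200.]
dark [ 433  140   52   62 1170] [450.4 164.5]
dark [ 255  172   48   47 1776] [278.3 195.1]
dark [522 211  38  44 171] [536.2 228.8]
dark [    0   257   560   163 50519] [263.1 355.4]
brass [263 138  31  27 758] [278.4 151.3]
brass [385 153  37  27 859] [403.3 165.9]
brass [401 185  18  17 237] [409.6 193.4]
brass [  59  285   37   66 1208] [ 73.1 317.5]
brass [ 459  285   37   66 1180] [481.  317.8]
brass [192 334 167   6 589] [252.7 335.7]
brass [ 260  362  300   16 3118] [432.1 371.4]
```

The filter's cap (278,195) and brass fitting (278,151) line up with the image column, so the yaw is right.

```bash
python3 - <<'E'
from h import *
p=np.load("w2.npy",allow_pickle=True).item()
c=onz(p,(278.4,195.3),.129);h=onz(p,(278.4,151.3),.115);print(c.round(4),h.round(4),np.degrees(np.arctan2(*(c-h)[1::-1])))
print("lub screw",onz(p,(409.6,193.4),.135).round(4),"hex",onz(p,(403.3,165.9),.115).round(4))
delta((c[0],c[1],.109))
E
```

```text
[0.5508 0.1324 0.129 ] [0.517  0.1253 0.115 ] 11.802334343712824
lub screw [0.526  0.2359 0.135 ] hex [0.5072 0.2316 0.115 ]
t 14.0 tcp [0.5556 0.1327 0.2649] yaw_y 102.01 z [-1.3e-03  2.0e-04 -1.0e+00] F [0.3 0.3 0.5] op 0.997 gf 0.0
tool cm [ 0.46  0.06 15.59]
```

drive_tool --pt "0.46 0.06 0 0 0 0 0.6" --pt "0 0 3 0 0 0 0.6" --pt "0 0 3 0 0 0 0.6" --pt "0 0 3 0 0 0 0.6" --pt "0 0 3 0 0 0 0.6" --pt "0 0 2.5 0 0 0 0.6" --pt "0 0 1.1 0 0 0 0.6" --pt "0 0 0 0 0 0 0.6" --pt "0 0 0 0 0 0 0" --pt "0 0 0 0 0 0 -1" --pt "0 0 0 0 0 0 -1" --pt "0 0 0 0 0 0 -1" --pt "0 0 0 0 0 0 -1" --pt "0 0 0 0 0 0 -1" --pt "0 0 0 0 0 0 -1" --grip_force 50

```text
t: 15.25
tcp_pos: [0.5516, 0.1328, 0.1102]
orientation: [-0.105, 0.994, 0.0, 0.001]
ft_force: [1.2, -0.3, 6.3]
opening: 0.54
grasp_force: 50.0
```

drive_tool --pt "0 0 -0.5 0 0 0 -1" --pt "0 0 -1 0 0 0 -1" --pt "0 0 -2 0 0 0 -1" --pt "0 0 -3 0 0 0 -1" --pt "0 0 -3 0 0 0 -1" --pt "0 0 -3 0 0 0 -1" --pt "0 0 -2.5 0 0 0 -1" --pt "0 0 0 0 0 0 -1"

```text
t: 15.92
tcp_pos: [0.553, 0.1329, 0.265]
orientation: [-0.105, 0.994, -0.0, 0.004]
ft_force: [0.1, -0.2, -3.1]
opening: 0.539
grasp_force: 50.0
```

```bash
python3 - <<'E'
from h import *
a=np.radians(15.6-90); u=np.array([np.cos(a),np.sin(a)]); n=np.array([-u[1],u[0]])
q=u*.20+n*.4537; print(q); delta((q[0],q[1],.26),15.6)
E
```

```text
[ 0.49077082 -0.07062359]
t 15.92 tcp [0.553  0.1329 0.265 ] yaw_y 102.11 z [ 8.8e-03  7.0e-04 -1.0e+00] F [ 0.1 -0.2 -3.1] op 0.539 gf 50.0
tool cm [ 10.35 -18.59   0.43]
wz 1.51
```

drive_tool --pt "1.72 -3.1 0 0 0 0 -1" --pt "1.72 -3.1 0 0 0 0 -1" --pt "1.72 -3.1 0 0 0 0 -1" --pt "1.72 -3.1 0 0 0 0 -1" --pt "1.72 -3.1 0 0 0 0 -1" --pt "1.72 -3.1 0 0 0 0 -1" --pt "0 0 0 0 0 0.116 -1" --pt "0 0 0 0 0 0.116 -1" --pt "0 0 0 0 0 0.116 -1" --pt "0 0 0 0 0 0.116 -1" --pt "0 0 0 0 0 0.116 -1" --pt "0 0 0 0 0 0.116 -1" --pt "0 0 0 0 0 0.116 -1" --pt "0 0 0 0 0 0.116 -1" --pt "0 0 0 0 0 0.116 -1" --pt "0 0 0 0 0 0.116 -1" --pt "0 0 0 0 0 0.116 -1" --pt "0 0 0 0 0 0.116 -1" --pt "0 0 0 0 0 0.116 -1" --pt "0 0 0 0 0 0 -1"

```text
t: 17.58
tcp_pos: [0.4883, -0.0706, 0.2578]
orientation: [0.606, 0.796, -0.001, -0.002]
ft_force: [-0.3, -0.2, -4.0]
opening: 0.539
grasp_force: 50.0
```

```bash
python3 - <<'E'
from h import *
s,R=st()
# coupler ring and filter parts in the wrist view
p=camera_params("wrist"); w=camera("wrist")[:,:,::-1]; cv2.imwrite("pics/w3.png",w); np.save("w3.npy",p)
hsv=cv2.cvtColor(w,cv2.COLOR_BGR2HSV); g=hsv[...,2]
for nm,m in (("dark",(g<45)),("brass",(hsv[...,0]>14)&(hsv[...,0]<28)&(hsv[...,1]>130))):
    k,l,st_,c=cv2.connectedComponentsWithStats(m.astype(np.uint8))
    for i in range(1,k):
        if st_[i,4]>150: print(nm,st_[i],c[i].round(1))
a=np.radians(15.6-90); u=np.array([np.cos(a),np.sin(a)]); n=np.array([-u[1],u[0]])
q=u*.20+n*.4537; delta((q[0],q[1],.133),15.6)
for n_,d,z in(("mouth",.329,.130),("cap",.2,.277)):
    X=u*d+n*.4537; print(n_,proj(p,(X[0],X[1],z)).round(1))
E
```

```text
t 17.58 tcp [ 0.4883 -0.0706  0.2578] yaw_y 15.47 z [-3.5e-03  5.0e-04 -1.0e+00] F [-0.3 -0.2 -4. ] op 0.539 gf 50.0
dark [ 168  242  222   70 5951] [277.6 278.4]
dark [    0   267   560   153 38743] [209.5 369.1]
dark [  372   268   188   101 12948] [457.1 316.7]
dark [200 334  14  21 205] [205.6 342.7]
dark [241 334  21  34 359] [247.2 352.1]
dark [342 334  12  21 190] [348.3 342.6]
brass [ 249  173   56   55 2688] [276.4 200.4]
brass [154 285  23  66 803] [163.1 318.1]
brass [378 285  22  66 773] [390.9 318.3]
brass [ 157  362  383   15 4085] [371.6 370.6]
t 17.63 tcp [ 0.4884 -0.0707  0.258 ] yaw_y 15.83 z [-3.2e-03  3.0e-04 -1.0e+00] F [ 0.1  0.9 -3.7] op 0.537 gf 50.0
tool cm [-0.08  0.27 12.5 ]
wz 0.004
mouth [280.2 342.6]
cap [281.8 293.7]
```

drive_tool --pt "0 0.27 2.5 0 0 0 -1" --pt "0 0 3 0 0 0 -1" --pt "0 0 3 0 0 0 -1" --pt "0 0 2.5 0 0 0 -1" --pt "0 0 1.38 0 0 0 -1" --pt "0 0 0 0 0 0 -1" --pt "0 0 0 0 0 0 -1" --pt "0 0 0 0 0 0 -1" --grip_force 60

```text
t: 18.3
tcp_pos: [0.4922, -0.0703, 0.1362]
orientation: [0.603, 0.798, -0.0, 0.0]
ft_force: [0.2, 0.5, -3.0]
opening: 0.538
grasp_force: 60.0
```

```bash
cat >> h.py <<'E'
a_=np.radians(15.65-90); U=np.array([np.cos(a_),np.sin(a_)]); N=np.array([-U[1],U[0]])
def ua():
    s,R=st(); T=s['tcp_pos'][:2]; print('along',(T@U).round(4),'across',(T@N).round(4),'F along/across',(s['ft_force'][:2]@U).round(1),(s['ft_force'][:2]@N).round(1),'tq',s['ft_torque'].round(2)); return s,R
E
python3 - <<'E'
from h import *
ua()
# mouth & nipple in side/scene views (numbers): expected pixel positions and the local picture profile
for c in("scene","side"):
    p=camera_params(c); w=camera(c)[:,:,::-1]; cv2.imwrite(f"pics/{c}3.png",w)
    hsv=cv2.cvtColor(w,cv2.COLOR_BGR2HSV); m=((hsv[...,0]>10)&(hsv[...,0]<28)&(hsv[...,1]>110)).astype(np.uint8)
    X=np.r_[U*.329+N*.4537,.13]; q=proj(p,X); print(c,"mouth",q.round(1))
    k,l,s,ce=cv2.connectedComponentsWithStats(m)
    for i in range(1,k):
        if s[i,4]>8 and np.hypot(*(ce[i]-q))<60: print(s[i],ce[i].round(1))
E
```

```text
t 18.3 tcp [ 0.4922 -0.0703  0.1362] yaw_y 15.8 z [ 5.e-04 -7.e-04 -1.e+00] F [ 0.2  0.5 -3. ] op 0.538 gf 60.0
along 0.2005 across 0.455 F along/across -0.4 0.3 tq [-0.08  0.04 -0.01]
scene mouth [251.2 143.8]
[201 109  16  14 130] [208.1 114.5]
[229 127  10  11  63] [233.  131.3]
[278 131   7   4  19] [280.5 132.7]
[272 134   5   4  14] [273.7 135.6]
[276 135  29  16  81] [291.6 141.6]
[244 137   7  10  42] [246.9 141.5]
[275 152   6   8  25] [278. 155.]
[289 167  13  13 127] [294.4 173.2]
side mouth [259. 274.]
[249 210  24  29 409] [261.2 224.7]
[226 214  18  12 139] [235.4 219.4]
[255 270   8   7  17] [257.9 272.2]
[264 284  14   8  58] [269.7 287.4]
```

```bash
python3 - <<'E'
from h import *
A=camera_params("scene");B=camera_params("side")
X,e=two(A,(246.9,141.5),B,(257.9,272.2)); print("ring",X.round(4),e.round(4),(X[:2]@U).round(4),(X[:2]@N).round(4))
for i in range(3): ua(); camera("scene")
E
```

```text
ring [ 0.5287 -0.1994  0.1377] 0.0127 0.3347 0.4553
t 18.4 tcp [ 0.4924 -0.0703  0.1366] yaw_y 15.76 z [ 0.0015 -0.001  -1.    ] F [ 0.4  0.9 -4.2] op 0.534 gf 60.0
along 0.2006 across 0.4552 F along/across -0.8 0.7 tq [-0.1   0.   -0.03]
t 18.45 tcp [ 0.4923 -0.0703  0.1365] yaw_y 15.75 z [ 1.4e-03 -9.0e-04 -1.0e+00] F [ 1.   0.1 -3.4] op 0.536 gf 60.0
along 0.2005 across 0.4551 F along/across 0.2 1.0 tq [-0.1   0.07  0.01]
t 18.5 tcp [ 0.4921 -0.0703  0.1363] yaw_y 15.74 z [ 1.1e-03 -9.0e-04 -1.0e+00] F [-0.  -0.5 -3.4] op 0.535 gf 60.0
along 0.2004 across 0.4549 F along/across 0.5 -0.2 tq [-0.05  0.01  0.08]
```

drive_tool --pt "0 -0.13 0.22 0 0 0 -1" --pt "-1 0 0 0 0 0 -1" --pt "-1 0 0 0 0 0 -1" --pt "-0.6 0 0 0 0 0 -1" --pt "-0.4 0 0 0 0 0 -1" --pt "-0.4 0 0 0 0 0 -1" --pt "-0.4 0 0 0 0 0 -1" --pt "-0.4 0 0 0 0 0 -1" --pt "-0.3 0 0 0 0 0 -1" --pt "0 0 0 0 0 0 -1"

```text
t: 19.38
tcp_pos: [0.5027, -0.1144, 0.1331]
orientation: [0.604, 0.797, -0.0, -0.0]
ft_force: [-0.6, -0.3, -2.2]
opening: 0.535
grasp_force: 60.0
```

```bash
python3 - <<'E'
from h import *
ua()
E
```

```text
t 19.38 tcp [ 0.5027 -0.1144  0.1331] yaw_y 15.68 z [-7.e-04 -6.e-04 -1.e+00] F [-0.6 -0.3 -2.2] op 0.535 gf 60.0
along 0.2457 across 0.4532 F along/across 0.2 -0.7 tq [-0.12  0.09 -0.03]
```

The nose is about 12 mm in with no force, so it entered cleanly. On I go to the valve.

drive_tool --pt "-0.4 0.03 -0.05 0 0 0 -1" --pt "-0.4 0 0 0 0 0 -1" --pt "-0.4 0 0 0 0 0 -1" --pt "-0.4 0 0 0 0 0 -1" --pt "0 0 0 0 0 0 -1"

```text
t: 19.8
tcp_pos: [0.5073, -0.13, 0.1336]
orientation: [0.604, 0.797, -0.001, -0.0]
ft_force: [-1.5, -1.1, -3.0]
opening: 0.538
grasp_force: 60.0
```

```bash
python3 - <<'E'
from h import *
ua()
E
```

```text
t 19.8 tcp [ 0.5073 -0.13    0.1336] yaw_y 15.68 z [-8.e-04 -8.e-04 -1.e+00] F [-1.5 -1.1 -3. ] op 0.538 gf 60.0
along 0.262 across 0.4534 F along/across 0.6 -1.7 tq [-0.24  0.2  -0.12]
```

drive_tool --pt "-0.3 0 0 0 0 0 -1" --pt "-0.3 0 0 0 0 0 -1" --pt "-0.3 0 0 0 0 0 -1" --pt "-0.3 0 0 0 0 0 -1" --pt "-0.3 0 0 0 0 0 -1" --pt "-0.3 0 0 0 0 0 -1" --pt "0 0 0 0 0 0 -1"

```text
t: 20.38
tcp_pos: [0.5105, -0.1445, 0.133]
orientation: [0.604, 0.797, 0.0, -0.003]
ft_force: [-5.1, 7.0, -0.8]
opening: 0.538
grasp_force: 60.0
```

```bash
python3 - <<'E'
from h import *
ua()
E
```

```text
t 20.38 tcp [ 0.5105 -0.1445  0.133 ] yaw_y 15.69 z [-0.005  0.004 -1.   ] F [-5.1  7.  -0.8] op 0.538 gf 60.0
along 0.2768 across 0.4526 F along/across -8.1 -3.0 tq [ 1.04  0.92 -0.3 ]
```

drive_tool --pt "-0.2 0.05 0 0 0 0 -1" --pt "-0.2 0 0 0 0 0 -1" --pt "-0.2 0 0 0 0 0 -1" --pt "0 0 0 0 0 0 -1"

```text
t: 20.72
tcp_pos: [0.5123, -0.1497, 0.133]
orientation: [0.604, 0.797, 0.0, -0.004]
ft_force: [-5.4, 9.3, 0.8]
opening: 0.539
grasp_force: 60.0
```

```bash
python3 - <<'E'
from h import *
ua()
E
```

```text
t 20.72 tcp [ 0.5123 -0.1497  0.133 ] yaw_y 15.7 z [-0.0056  0.0045 -1.    ] F [-5.4  9.3  0.8] op 0.539 gf 60.0
along 0.2824 across 0.4529 F along/across -10.4 -2.7 tq [ 1.31  1.01 -0.32]
```

drive_tool --pt "-0.2 0 0 0 0 0 -1" --pt "-0.2 0 0 0 0 0 -1" --pt "0 0 0 0 0 0 -1" --pt "0 0 0 0 0 0 -1"

```text
t: 21.05
tcp_pos: [0.5124, -0.1504, 0.1329]
orientation: [0.604, 0.797, 0.002, -0.006]
ft_force: [-7.8, 19.6, 3.7]
opening: 0.538
grasp_force: 60.0
```

```bash
python3 - <<'E'
from h import *
ua()
E
```

```text
t 21.05 tcp [ 0.5124 -0.1504  0.1329] yaw_y 15.71 z [-0.0079  0.0098 -0.9999] F [-7.8 19.6  3.7] op 0.538 gf 60.0
along 0.2831 across 0.4528 F along/across -21.0 -2.3 tq [ 3.2   1.33 -0.31]
```

There's a firm stop at 21 N. I'll back off to relieve it, then a little further as a pull test of the lock.

drive_tool --pt "0.3 0 0 0 0 0 -1" --pt "0.3 0 0 0 0 0 -1" --pt "0.3 0 0 0 0 0 -1" --pt "0 0 0 0 0 0 -1"

```text
t: 21.38
tcp_pos: [0.5122, -0.1479, 0.1334]
orientation: [0.604, 0.797, -0.001, -0.0]
ft_force: [-3.0, -3.8, -3.5]
opening: 0.535
grasp_force: 60.0
```

```bash
python3 - <<'E'
from h import *
ua()
for c in("scene","side"):
    p=camera_params(c); w=camera(c)[:,:,::-1]
    hsv=cv2.cvtColor(w,cv2.COLOR_BGR2HSV); m=((hsv[...,0]>10)&(hsv[...,0]<28)&(hsv[...,1]>110)).astype(np.uint8)
    q=proj(p,np.r_[U*.329+N*.4537,.13]); print(c,"mouth",q.round(1))
    k,l,s,ce=cv2.connectedComponentsWithStats(m)
    for i in range(1,k):
        if s[i,4]>4 and np.hypot(*(ce[i]-q))<30: print(s[i],ce[i].round(1))
E
```

```text
t 21.38 tcp [ 0.5122 -0.1479  0.1334] yaw_y 15.7 z [-0.0021 -0.0018 -1.    ] F [-3.  -3.8 -3.5] op 0.535 gf 60.0
along 0.2806 across 0.4533 F along/across 2.8 -3.9 tq [-0.63  0.66 -0.37]
scene mouth [251.2 143.8]
[256 117   6   4  17] [258.2 118.8]
[250 120   4   4  11] [251.5 121.6]
[252 121  30  23 108] [265.  130.5]
[267 153  13  12 117] [272.5 158.5]
side mouth [259. 274.]
[263 282  14  10  87] [268.7 286.7]
```

drive_tool --pt "0.2 0 0 0 0 0 -1" --pt "0.2 0 0 0 0 0 -1" --pt "0 0 0 0 0 0 -1"

```text
t: 21.73
tcp_pos: [0.5125, -0.1474, 0.1339]
orientation: [0.604, 0.797, -0.002, 0.003]
ft_force: [-2.0, -16.2, -7.3]
opening: 0.539
grasp_force: 60.0
```

```bash
python3 - <<'E'
from h import *
ua()
E
```

```text
t 21.73 tcp [ 0.5125 -0.1474  0.1339] yaw_y 15.66 z [ 0.0014 -0.0072 -1.    ] F [ -2.  -16.2  -7.3] op 0.539 gf 60.0
along 0.2802 across 0.4537 F along/across 15.0 -6.3 tq [-2.83  0.37 -0.63]
```

It's locked: it holds against a 15 N pull. I'll ease the load, release and retreat upward.

drive_tool --pt "-0.2 0 0 0 0 0 -1" --pt "-0.15 0 0.05 0 0 0 -1" --pt "0 0 0 0 0 0 -1" --pt "0 0 0 0 0 0 0.3" --pt "0 0 0 0 0 0 0.6" --pt "0 0 0 0 0 0 0.8" --pt "0 0 0 0 0 0 0.8" --pt "0 0 -1 0 0 0 0.8" --pt "0 0 -2 0 0 0 0.8" --pt "0 0 -3 0 0 0 0.8" --pt "0 0 -3 0 0 0 0.8" --pt "0 0 -3 0 0 0 0.8" --pt "0 0 -3 0 0 0 0.8" --pt "0 0 0 0 0 0 0.8" --grip_force 10

```text
t: 22.9
tcp_pos: [0.515, -0.1475, 0.2904]
orientation: [0.604, 0.797, 0.001, 0.006]
ft_force: [0.1, -1.4, 0.1]
opening: 0.902
grasp_force: 0.0
```

```bash
python3 - <<'E'
from h import *
ua()
p=camera_params("wrist"); w=camera("wrist")[:,:,::-1]; cv2.imwrite("pics/w9.png",w)
hsv=cv2.cvtColor(w,cv2.COLOR_BGR2HSV); g=hsv[...,2]
for nm,m in (("dark",(g<45)),("brass",(hsv[...,0]>12)&(hsv[...,0]<28)&(hsv[...,1]>120))):
    k,l,s,c=cv2.connectedComponentsWithStats(m.astype(np.uint8))
    for i in range(1,k):
        if s[i,4]>60 and c[i][1]<300: print(nm,s[i],c[i].round(1),(onz(p,c[i],.15 if nm=="dark" else .137)[:2]@np.c_[U,N]).round(4))
# lubricator in the tray: brass and amber in the fixed views
for c in("scene","side"):
    p=camera_params(c); w=camera(c)[:,:,::-1]; cv2.imwrite(f"pics/{c}9.png",w)
    hsv=cv2.cvtColor(w,cv2.COLOR_BGR2HSV); m=((hsv[...,0]>16)&(hsv[...,0]<28)&(hsv[...,1]>110)).astype(np.uint8)
    for n_,o in(("screw",(.526,.2359,.135)),("hex",(.5,.231,.106))):
        print(c,n_,proj(p,o).round(1))
    k,l,s,ce=cv2.connectedComponentsWithStats(m); q=proj(p,(.52,.235,.12))
    for i in range(1,k):
        if s[i,4]>4 and np.hypot(*(ce[i]-q))<30: print(s[i],ce[i].round(1))
E
```

```text
t 22.9 tcp [ 0.515  -0.1475  0.2904] yaw_y 15.73 z [ 0.0102 -0.0051 -0.9999] F [ 0.1 -1.4  0.1] op 0.902 gf 0.0
along 0.2809 across 0.4561 F along/across 1.4 -0.2 tq [-0.09 -0.04 -0.01]
dark [ 249  172   47   46 1666] [272.1 194.8] [0.2768 0.4535]
dark [236 273  20   9 105] [245.8 276.6] [0.3524 0.4296]
brass [543   0  17  51 664] [552.6  27.9] [0.1468 0.672 ]
brass [258 141  29  24 669] [272.4 152.4] [0.2431 0.4538]
brass [259 245  27  10 153] [271.8 250.5] [0.3325 0.4529]
brass [258 294  28   7 152] [271.3 296.9] [0.3802 0.4523]
scene screw [342.4 253.4]
scene hex [349.5 255.5]
[339 251  16  11  96] [347.2 255. ]
side screw [232.1 165.4]
side hex [223.6 176.1]
[219 161  37  13 100] [235.3 166.9]
[215 176   4  10  17] [216.8 180.3]
```

```bash
python3 - <<'E'
from h import *
print(r.hand_in())
E
```

```text
the job is handed in; nothing more can be done
None
```

The job is handed in: the lubricator stands in the tray's middle compartment, and the filter is locked in the coupler, bowl down, holding against a 15 N pull. My camera checks put both where expected, but the hand-in returned no verdict.

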